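# Load the UV curing turntable, index it and switch the lamp on

## Robot

A 7-joint arm with a two-finger parallel gripper is mounted at the origin on the work surface. World frame = base frame: x ahead of the robot, y to its left, z up, the work surface at z = 0. Lengths are in m, angles in rad, forces in N, time in s.
With the tool pointing down it reaches from about 0.4 to 0.85 m from the base axis. Payload 4.5 kg.
Tool frame: the origin (TCP) lies between the finger pads; the fingertips stand r.finger_overhang ahead of it and the grasp point (between the pads) lies 8 mm behind it (r.finger_overhang is the distance from the TCP to the fingertips, in m); z points along the fingers, x is the direction in which the jaws open and shut, and the axes are right-handed (so a half turn about z gives the same grasp; the last joint's range is limited). The gripper opens to 88 mm and grips with 3 to 60 N. Pads are 18 mm wide; open, the fingers measure 123 mm over their backs; the gripper's body (75 mm by 187 mm) begins 45 mm behind the grasp point.
Start: joints at [1.141, 0.689, -0.195, 1.565, 0.157, 0.902, -0.215], TCP at [0.28, -0.559, 0.25] pointing down, gripper open.
Joint ranges: [-3.01, 3.01], [-0.46, 2.08], [-1.47, 1.51], [0.13, 2.56], [-1, 4.14], [0.04, 2.09], [-2.66, 2.66]. Speed limits (rad/s): [2.57, 2.57, 3.14, 3.14, 3.14, 3.14, 3.14].

## Interface

Orientations are given as a unit quaternion [x, y, z, w].
In Python, from plant import r gives the robot as it stands.
- The arm moves only by the tool move_arm, never from a script. Its argument "targets" is a list that holds one entry, the list of rows, each a list of 7 numbers: the turn, a rotation vector about the world's x, y, z in rad, then the shift along the world's x, y, z in m, then the opening, from 0 (shut) to 1 (fully open). A call has 1 to 5 rows; each row shifts and turns the pose as measured when the row begins; what a row does not reach is not made up. A row lasts 1/10 s, in which the tool goes at most 50 mm and 8.59 degrees, less where a joint would pass 70% of its speed; a pose out of reach is approached as far as the arm can. A call with a gripper value outside its range is refused whole. The fingers move at their own pace and stop on an object; "force" is the grip in N (left out, the last holds). Time passes only in rows, so rows that do not move let the fingers close. It gives the time, the measured TCP pose, the force and the opening at its end, in the units of the state.
- r.get_state(): the state, without advancing time (a new reading comes with each control period).
- r.snapshot(name): name is "scene" or "top" or "wrist"; returns a dict with "frame" (384x512x3 uint8, red, green, blue), "K" (3x3 intrinsics, pixels), "T" (4x4, takes a point from camera to world coordinates). Camera axes: x right, y up, looking along -z (the intrinsics and any distortion apply to the point x, -y, -z); pixel columns grow to the right and rows downward; lengths in m; the calibration is good to about 2 mm. The wrist camera is an equidistant fisheye: a pixel r from the principal point sees the ray r / f radians off the axis. A picture is of the moment at which its call begins. There is no depth.
- r.finish_job(): hands the job in, once; it reports no verdict.
Trained networks look in a picture, given as the dict that the camera call returned (one of the last four; its "shot" number tells which), for a name from the list of things; names that differ only in an ending like _2 or _b are one class to them, and where a whole thing is asked for, a point or a joint stands for the part that bears it (a point fixed in the world has none). Each returns a list of dicts, best first, with "score" (0 to 1); they miss things now and then, are a little off and sometimes report something else, mostly with a low value. They report only what shows in the picture. A call takes as long as a camera call. They do not tell look-alikes from the thing itself.
- r.find_in(picture, query): "centre" ([row, column] in pixels, amid what is visible of it).
The state is a dict: "clock": time; "q": joint angles; "qd": joint speeds; "joint_torque": joint torques, N m; "tool_pos": TCP position; "eef_rot": TCP orientation; "contact_force": force on the tool from outside, world axes, zero at the start; "moment": the same for the moment, N m; "opening": opening from 0.0 (shut) to 1.0 (fully open).
Only numpy, scipy, OpenCV 4.12 (cv2) and the standard library are available. Lean on these libraries where they do the work, as an engineer would, in place of code of your own. Each camera call takes 0.05 s, during which the arm holds its last target. There are 200 camera calls.

## Task

Cure the new orange award: lift it out of the white drip tray and stand it upright in the middle of the turntable's empty pad, its broad face square to the rim like the others, then turn the table one stop clockwise (seen from above) so that the orange award comes in front of the lamp and the table rests in its stop, and only then flip the orange-collared lamp toggle on the power box over to the side of the red dot. Leave the grey fan toggle on, do not bump the lamp or turn the table back or past its stop, and leave the other awards standing on their pads and everything else where it is.

Things in the scene. Friction and masses are not known exactly. Their poses are not given: they have to be found in the camera images.
- station: UV curing station, fixed: dark round steel foot 316 mm in diameter and 16 mm thick that carries the turntable on a vertical axis through the origin (centre of the underside) and the lamp towards its +x. Its heading varies widely. A yellow pointer stands at its -x rim, 45 mm high
- lamp: UV lamp of the station, fixed to it: upright grey head, 150 mm wide over its yoke (along y), with violet front; the head, its hood and cooling fins span -29 to +42 mm in x from this origin and reach 188 mm above the work surface. Origin on the work surface 200 mm along the station's +x from the turntable's axis, axes as the station's; the front looks back (-x) at the turntable
- turntable (a joint): angle of the turntable, rad: 0 as found (empty pad at the station's +y side), growing clockwise seen from above; sprung stops every pi/2, so one stop clockwise is +1.571 and brings the empty pad before the lamp. From half way on the spring draws it into the next stop, slowly, against a damper. Turning it at 1 rad/s takes about 5 N at a handle
- handle0 (a point): black upright handle on the turntable, 20 mm thick, from 63 to 135 mm above the work surface; the point is on its axis at 115 mm. Four alike, 125 mm from the axis, midway between the pads; this one, as found, midway between lamp and empty pad, the next ones following counterclockwise. They move with the table
- handle1 (a point): the next handle, as found between the empty pad and the side opposite the lamp
- handle2 (a point): the next handle, as found between the side opposite the lamp and the white award
- handle3 (a point): the last handle, as found between the white award and the lamp
- empty_pad (a point): centre of the upper face (47 mm up) of the empty pad, moves with the turntable (aluminium disc 290 mm in diameter, top 45 mm up, low hub to 63 mm). Four black rubber pads, 64 mm radially x 100 mm, centred 95 mm from the axis, 90 degrees apart. Its y axis points outwards from the turntable's axis: the award's x axis is to lie along it (either way round)
- award_orange: the new award, orange with yellow ring: 3D-printed award: foot 44 x 76 x 16 mm high, on it a round upright disc 72 mm across (centre 74 mm up) 14 mm thick, overall 110 mm high, 0.13 kg. Origin: centre of the foot's underside; x = normal of the broad face (foot is 44 mm along x, 76 mm along y), z up. Starts upright in the drip tray. Best gripped by the disc across its 14 mm, 85 mm up
- award_star: grey star, on the pad before the lamp: 3D-printed award: foot 44 x 76 x 16 mm high, on it a star-shaped upright plate 71 mm across 14 mm thick, overall 110 mm high, 0.13 kg. Origin: centre of the foot's underside; x = normal of the broad face (foot is 44 mm along x, 76 mm along y), z up
- award_square: green, on the pad opposite the lamp: 3D-printed award: foot 44 x 76 x 16 mm high, on it a square upright plate 60 mm wide 14 mm thick, overall 110 mm high, 0.13 kg. Origin: centre of the foot's underside; x = normal of the broad face (foot is 44 mm along x, 76 mm along y), z up
- award_white: white with blue ring, on the pad opposite the empty one: 3D-printed award: foot 44 x 76 x 16 mm high, on it a round upright disc 72 mm across (centre 74 mm up) 14 mm thick, overall 110 mm high, 0.13 kg. Origin: centre of the foot's underside; x = normal of the broad face (foot is 44 mm along x, 76 mm along y), z up
- power_box: lamp power box, fixed: grey steel box 130 (x) x 170 (y) mm, top 68 mm above the work surface; origin at the centre of its underside. Two bat toggles stand on its top at x 0: the lamp's (orange round collar and bat tip) at y +34 mm, the fan's (grey) at y -34 mm. White dot = off side (-x), red dot = on side (+x)
- lamp_toggle (a joint): lamp toggle, rad: 0 = off, bat leaning 22 degrees to the box's -x; 0.76 = on, leaning as far to +x; over centre (0.38) it snaps to the side it leans to and stays. The bat turns about the box's y axis at 66 mm height and is 57 mm long from there, 9 mm thick, 15 mm at its tip; it takes about 3 N at the tip
- lamp_toggle_tip (a point): centre of the lamp toggle's orange tip, 50 mm along the bat from its pivot (112 mm above the work surface at either side)
- fan_toggle (a joint): fan toggle, same make and values as the lamp's; on (0.76) as found, to be left on
- fan_toggle_tip (a point): centre of the fan toggle's grey tip
- drip_tray: white tray 150 (x) x 220 (y) mm, rim 16 mm high, wall and floor 4 mm, fixed; origin at the centre of its underside. The orange award stands in it towards -y, the rinse jar towards +y
- rinse_jar: clear jar with blue lid, 58 mm in diameter, 85 mm high, in the tray; origin: centre of its underside
- wash_bottle: white bottle with red cap, 64 mm in diameter, 175 mm high; origin: centre of its underside
- resin_bottle: black bottle with yellow label, 72 mm in diameter, 190 mm high, behind the power box; origin: centre of its underside
- mug: blue mug, 80 mm in diameter, 92 mm high, handle at its +y; origin: centre of its underside
There are look-alikes about, which are no part of the job. There is more than one size of the award_square; the job needs the larger.

How it is judged:
By the outcome, as a careful person would: the job done as asked, in the order asked, and still so for the second after the job is handed in, with the robot touching nothing.
It also fails if it takes over 64 s, if anything falls off the work surface, if the arm or the gripper's body presses on something with over 40 N, if the wrist force passes 120 N, or if a joint passes its speed limit or range.

## Working session

There is one attempt and no reset: what is moved stays moved. The work goes in short steps, Python scripts to look and compute and a tool call to move; the robot and the scene stay as the last step left them, time stands still between calls to the robot, and variables do not carry over. Pictures are saved under pics/ and viewed, about 8 in all and at most 12, crops included, and the job is handed in when it is done.

Besides the shell and the picture viewer there is one more tool, called in YAML: its name, and indented under it one key for each argument. move_arm: Moves the arm, as the interface text tells. Its arguments: {"type":"object","properties":{"targets":{"type":"array","items":{"type":"array","items":{"type":"array","items":{"type":"number"}}}},"force":{"type":"number"}},"required":["targets"]}

```bash
mkdir -p pics; ls; cat > h.py <<'E'
import numpy as np, cv2
from plant import r
def save(s,name): cv2.imwrite('pics/'+name,cv2.cvtColor(s['frame'],cv2.COLOR_RGB2BGR))
def proj(s,P):
    T=np.linalg.inv(s['T']); p=T[:3,:3]@np.array(P,float)+T[:3,3]; K=s['K']
    return np.array([K[1,1]*(-p[1])/(-p[2])+K[1,2], K[0,0]*p[0]/(-p[2])+K[0,2]])
def ray(s,rc):
    K=s['K']; d=np.array([(rc[1]-K[0,2])/K[0,0],-(rc[0]-K[1,2])/K[1,1],-1.])
    return s['T'][:3,3], s['T'][:3,:3]@d
def atz(s,rc,z):
    o,d=ray(s,rc); return o+d*(z-o[2])/d[2]
E
python3 - <<'E'
from h import *
for n in('scene','top'):
    s=r.snapshot(n); save(s,n+'0.png'); print(n,list(s.keys()),s['K'].round(1).tolist(),s['T'].round(3).tolist())
    for q,z in [('award_orange',.06),('award_star',.1),('award_square',.1),('award_white',.1),('handle0',.1),('empty_pad',.047),('lamp',.1),('lamp_toggle_tip',.112),('fan_toggle_tip',.112),('power_box',.068),('drip_tray',.004),('rinse_jar',.085),('station',.016)]:
        for d in r.find_in(s,q)[:4]: print(q,round(d['score'],2),np.round(d['centre']),atz(s,d['centre'],z).round(3))
st=r.get_state();print(st,r.finger_overhang)
E
```

```text
pics
scene ['frame', 'K', 'T', 'shot'] [[451.7, 0.0, 246.8], [0.0, 451.7, 195.7], [0.0, 0.0, 1.0]] [[0.297, -0.691, 0.659, 1.399], [0.955, 0.206, -0.215, -0.26], [0.013, 0.693, 0.72, 1.014], [0.0, 0.0, 0.0, 1.0]]
award_orange 0.95 [170. 329.] [0.495 0.302 0.06 ]
award_orange 0.39 [193. 217.] [ 0.489 -0.055  0.06 ]
award_star 0.56 [218. 241.] [ 0.638 -0.028  0.1  ]
award_square 0.77 [205. 345.] [0.675 0.261 0.1  ]
award_square 0.69 [174. 253.] [0.483 0.057 0.1  ]
award_white 0.68 [156. 360.] [0.499 0.398 0.1  ]
award_white 0.62 [188. 216.] [ 0.509 -0.062  0.1  ]
handle0 0.91 [209. 262.] [0.621 0.037 0.1  ]
handle0 0.54 [192. 213.] [ 0.522 -0.074  0.1  ]
empty_pad 0.95 [208. 264.] [0.576 0.061 0.047]
lamp 0.56 [252. 231.] [ 0.74  -0.085  0.1  ]
lamp 0.32 [212. 122.] [ 0.524 -0.328  0.1  ]
lamp_toggle_tip 0.5 [196. 123.] [ 0.478 -0.318  0.112]
fan_toggle_tip 0.47 [208.  97.] [ 0.503 -0.39   0.112]
fan_toggle_tip 0.45 [210. 265.] [0.637 0.04  0.112]
power_box 0.58 [211. 125.] [ 0.492 -0.323  0.068]
drip_tray 0.78 [179. 340.] [0.487 0.353 0.004]
rinse_jar 0.74 [180. 342.] [0.565 0.306 0.0
[... 1088 characters left out ...]
 0.016]
{'clock': 1.4, 'q': array([ 1.1408061 ,  0.68909011, -0.194562  ,  1.56529176,  0.15726985,
        0.90248388, -0.21510442]), 'qd': array([-0.00241383, -0.00088016,  0.0005363 , -0.00031055,  0.00046173,
        0.00137812,  0.00160006]), 'joint_torque': array([-5.19799087e-04, -5.27489841e+01, -1.26735952e+00, -1.53741556e+01,
       -5.19219856e-02, -5.92835640e-04,  2.56611901e-05]), 'tool_pos': array([ 0.27961402, -0.55899901,  0.24975012]), 'eef_rot': array([ 8.50680124e-01, -5.25683673e-01,  4.78824866e-05,  2.09905772e-05]), 'contact_force': array([0.93728787, 0.17350275, 0.04128088]), 'moment': array([0.03117529, 0.00014351, 0.01238028]), 'opening': 1.0023263239793534} 0.011
```

View images.

```bash
python3 - <<'E'
import cv2
a=cv2.imread('pics/top0.png'); cv2.imwrite('pics/topc.png',cv2.resize(a[80:290,90:390],(800,560),interpolation=cv2.INTER_CUBIC))
a=cv2.imread('pics/scene0.png'); cv2.imwrite('pics/scenec.png',cv2.resize(a[110:310,70:400],(800,485),interpolation=cv2.INTER_CUBIC))
E
```

```text
(no output)
```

View pics/topc.png

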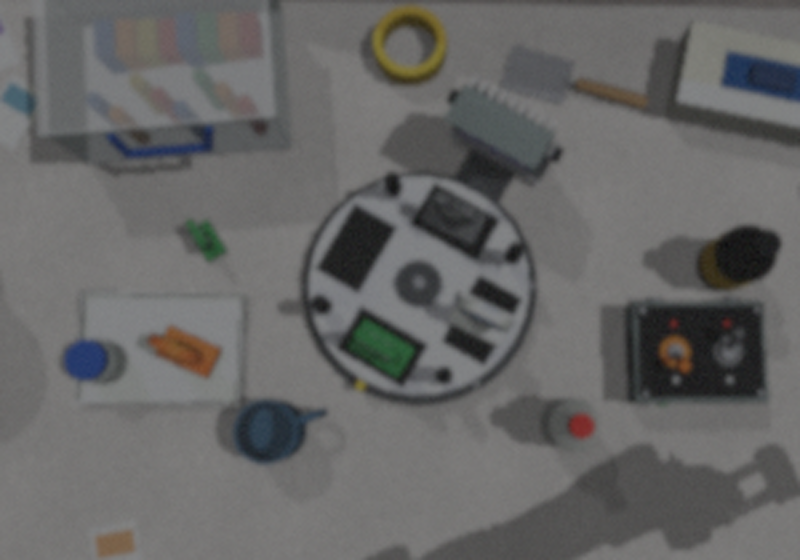

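View pics/scenec.png

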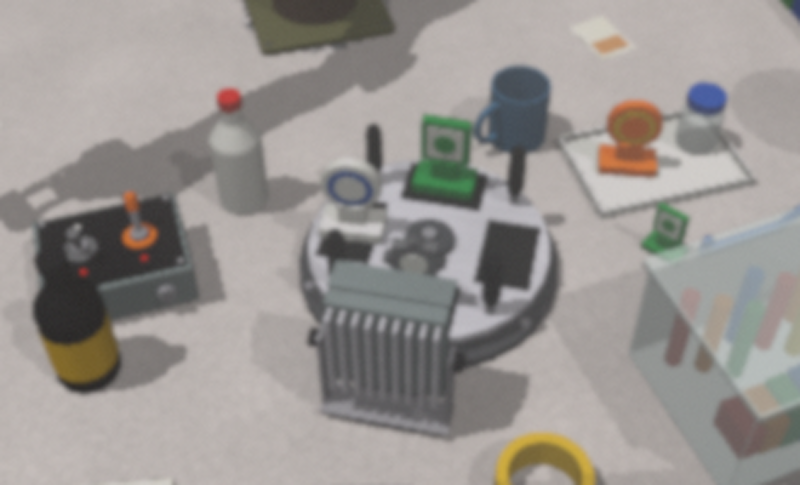

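```bash
python3 - <<'E'
from h import *
s=r.snapshot('top')
f=lambda x,y,z: atz(s,[80+y/2.667,90+x/2.667],z)
H=np.array([f(393,184,.135),f(320,305,.135),f(443,376,.135),f(514,252,.135)])
c=H.mean(0);print('handles',H.round(3).tolist(),'c',c.round(3),np.linalg.norm(H[:,:2]-c[:2],axis=1).round(3))
a=[np.arctan2(*(h-c)[[1,0]])-k for h,k in zip(H,[np.pi/4,3*np.pi/4,-3*np.pi/4,-np.pi/4])]
a=np.unwrap(a);print('heading',np.degrees(a), 'hub',f(419,283,.063).round(3),'pad',f(356,248,.047).round(3))
p=f(356,248,.047);print('ped ang',np.degrees(np.arctan2(p[1]-c[1],p[0]-c[0])))
for n,x,y,z in [('collar',676,352,.07),('fancollar',729,350,.07),('red',674,323,.068),('white',677,380,.068),('red2',727,323,.068),('white2',730,380,.068),('resin top',760,243,.19),('washcap',581,426,.175),('lampL',450,98,.15),('lampR',558,155,.15),('orange foot',183,350,.02),('jar',86,360,.085)]: print(n,f(x,y,z).round(3))
hsv=cv2.cvtColor(s['frame'],cv2.COLOR_RGB2HSV)
m=cv2.inRange(hsv,(5,110,60),(22,255,255)); m[:, :130]=0; m[:,185:]=0
ys,xs=np.nonzero(m);print(len(xs)); rc=cv2.minAreaRect(np.float32(np.c_[xs,ys]));print(rc,cv2.boxPoints(rc))
for b in cv2.boxPoints(rc): print(atz(s,b[::-1],.02).round(3))
E
```

```text
handles [[0.674, 0.042, 0.135], [0.523, 0.127, 0.135], [0.44, -0.023, 0.135], [0.592, -0.108, 0.135]] c [0.557 0.009 0.135] [0.121 0.122 0.122 0.122]
heading [-29.60964463 -28.88520721 -29.47867679 -28.6244377 ] hub [0.561 0.009 0.063] pad [0.608 0.093 0.047]
ped ang 58.73049616709949
collar [ 0.477 -0.319  0.07 ]
fancollar [ 0.48  -0.387  0.07 ]
red [ 0.514 -0.318  0.068]
white [ 0.441 -0.321  0.068]
red2 [ 0.515 -0.386  0.068]
white2 [ 0.442 -0.388  0.068]
resin top [ 0.598 -0.39   0.19 ]
washcap [ 0.384 -0.183  0.175]
lampL [ 0.78  -0.027  0.15 ]
lampR [ 0.71 -0.16  0.15]
orange foot [0.473 0.321 0.02 ]
jar [0.455 0.424 0.085]
240
((158.0979461669922, 210.65463256835938), (25.079050064086914, 10.864204406738281), 23.962486267089844) [[144.43298 210.52576]
 [148.84537 200.59793]
 [171.76291 210.78351]
 [167.35052 220.71133]]
[0.474 0.371 0.02 ]
[0.51  0.357 0.02 ]
[0.475 0.274 0.02 ]
[0.44  0.288 0.02 ]
```

move_arm:
  targets:
    - [[0,0,0.037,0.014,0.045,0.01,1],[0,0,0.037,0.014,0.045,0.01,1],[0,0,0.037,0.014,0.045,0.01,1],[0,0,0.037,0.014,0.045,0.01,1],[0,0,0.037,0.014,0.045,0.01,1]]

```text
clock: 1.95
tool_pos: [0.3464, -0.3337, 0.2991]
eef_rot: [0.894, -0.448, 0.0, 0.002]
contact_force: [1.0, 0.0, 0.2]
opening: 1.001
```

move_arm:
  targets:
    - [[0,0,0.037,0.014,0.046,0,1],[0,0,0.037,0.014,0.046,0,1],[0,0,0.037,0.014,0.046,0,1],[0,0,0.037,0.014,0.046,0,1],[0,0,0.037,0.014,0.046,0,1]]

```text
clock: 2.45
tool_pos: [0.4193, -0.0954, 0.3024]
eef_rot: [0.932, -0.361, 0.005, 0.002]
contact_force: [0.2, -0.3, -0.4]
opening: 1.001
```

move_arm:
  targets:
    - [[0,0,0.037,0.008,0.046,0,1],[0,0,0.037,0.008,0.046,0,1],[0,0,0.037,0.008,0.046,0,1],[0,0,0.037,0.008,0.046,0,1],[0,0,0.037,0.008,0.046,0,1]]

```text
clock: 2.95
tool_pos: [0.4612, 0.1446, 0.304]
eef_rot: [0.963, -0.27, 0.008, 0.001]
contact_force: [0.4, 0.2, -0.8]
opening: 1.0
```

move_arm:
  targets:
    - [[0,0,0.037,0.003,0.044,-0.005,1],[0,0,0.037,0.003,0.044,-0.005,1],[0,0,0.037,0.003,0.044,-0.005,1],[0,0,0.036,0.003,0.044,-0.005,1],[0,0,0,0,0,0,1]]

```text
clock: 3.45
tool_pos: [0.4723, 0.3366, 0.2843]
eef_rot: [0.982, -0.191, 0.009, -0.004]
contact_force: [-0.4, -0.1, -0.1]
opening: 1.001
```

```bash
python3 - <<'E'
from h import *
s=r.snapshot('wrist'); save(s,'w1.png'); print(s['K'].tolist(),s['T'].round(3).tolist())
print([ (d['centre'],d['score']) for d in r.find_in(s,'award_orange')])
np.savez('w1.npz',K=s['K'],T=s['T'],f=s['frame'])
E
```

```text
[[297.3186396354542, 0.0, 259.18198692959834], [0.0, 297.3186396354542, 188.24330825027656], [0.0, 0.0, 1.0]] [[0.927, 0.362, 0.1, 0.5], [-0.376, 0.882, 0.285, 0.411], [0.015, -0.302, 0.953, 0.42], [0.0, 0.0, 0.0, 1.0]]
[([166.6, 260.0], 0.57)]
```

View pics/w1.png

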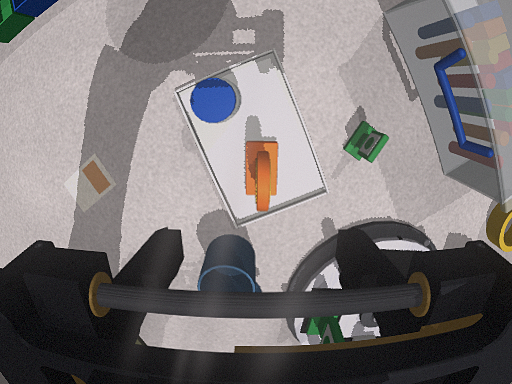

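```bash
cat >> h.py <<'E'
def watz(s,rc,z):
    K=s['K']; v=np.array([rc[1]-K[0,2],rc[0]-K[1,2]]); n=np.hypot(*v)+1e-9; th=n/K[0,0]
    d=s['T'][:3,:3]@np.array([np.sin(th)*v[0]/n,-np.sin(th)*v[1]/n,-np.cos(th)]); o=s['T'][:3,3]
    return o+d*(z-o[2])/d[2]
E
python3 - <<'E'
from h import *
s=dict(np.load('w1.npz'))
hsv=cv2.cvtColor(s['f'],cv2.COLOR_RGB2HSV)
m=cv2.inRange(hsv,(5,120,80),(22,255,255)); m[:,:200]=0;m[:,310:]=0;m[:130]=0;m[225:]=0
for y in (145,150,160,170,180,190,194,197,205): 
    x=np.nonzero(m[y])[0]; print(y,x.min() if len(x) else None,x.max() if len(x) else None)
P=[watz(s,p,.02) for p in [(141,247),(141.5,278),(195,245.5)]]
print(np.round(P,3).tolist())
a,b,c=[p[:2] for p in P]
print('c',(b+c)/2,'w',np.linalg.norm(b-a),'l',np.linalg.norm(c-a),'ang x',np.degrees(np.arctan2(*(b-a)[::-1])),'ang y',np.degrees(np.arctan2(*(c-a)[::-1])))
for p,z in [((210,263),.095),((180,263.5),.114),((190,263.5),.114)]: print(watz(s,p,z).round(3))
st=r.get_state(); print(st['tool_pos'].round(4),np.degrees(2*np.arctan2(st['eef_rot'][1],st['eef_rot'][0])))
E
```

```text
145 246 277
150 246 276
160 246 276
170 246 276
180 246 276
190 246 275
194 247 275
197 256 269
205 257 267
[[0.467, 0.36, 0.02], [0.506, 0.343, 0.02], [0.436, 0.289, 0.02]]
c [0.47094386 0.31612079] w 0.04204745551081869 l 0.07720580083660099 ang x -23.07383153923044 ang y -114.26623004934356
[0.459 0.287 0.095]
[0.475 0.326 0.114]
[0.471 0.316 0.114]
[0.4738 0.3299 0.2843] -22.448765713206157
```

move_arm:
  targets:
    - [[0,0,-0.02,-0.003,-0.014,-0.04,1],[0,0,0,0,0,-0.045,1],[0,0,0,0,0,-0.045,1],[0,0,0,0,0,-0.035,1],[0,0,0,0,0,0,1]]

```text
clock: 4.05
tool_pos: [0.4753, 0.3055, 0.1184]
eef_rot: [0.977, -0.212, 0.014, -0.001]
contact_force: [0.4, -0.5, -0.3]
opening: 0.999
```

move_arm:
  targets:
    - [[0.004,0.028,0.015,-0.004,0.01,-0.012,1],[0,0,0,0,0,-0.02,1],[0,0,0,0,0,-0.004,1],[0,0,0,0,0,0,1]]

```text
clock: 4.45
tool_pos: [0.4759, 0.3114, 0.0877]
eef_rot: [0.978, -0.208, 0.003, -0.0]
contact_force: [-0.5, 0.4, 0.8]
opening: 1.001
```

```bash
cat >> h.py <<'E'
from scipy.spatial.transform import Rotation as R
def pose():
    st=r.get_state(); M=R.from_quat(st['eef_rot']).as_matrix(); z=M[:,2]
    print('t',round(st['clock'],2),'pos',st['tool_pos'].round(4),'yaw',np.degrees(np.arctan2(M[1,0],M[0,0])).round(2),'fix tilt',(-z[1]).round(4),z[0].round(4),'F',st['contact_force'].round(1),'op',round(st['opening'],3),'q7',st['q'].round(2))
E
python3 -c "
from h import *
pose()"
```

```text
t 4.45 pos [0.4759 0.3114 0.0877] yaw -24.03 fix tilt 0.0012 0.0057 F [-0.5  0.4  0.8] op 1.001 q7 [-0.5   0.86 -0.27  1.86  0.47  0.48 -1.53]
```

move_arm:
  targets:
    - [[0.001,0.006,0,-0.005,0.005,-0.006,1],[0,0,0,0,0,0,0],[0,0,0,0,0,0,0],[0,0,0,0,0,0,0],[0,0,0,0,0,0,0]]
  force: 20

```text
clock: 4.95
tool_pos: [0.4728, 0.3173, 0.0861]
eef_rot: [0.978, -0.209, 0.002, -0.002]
contact_force: [0.8, -0.5, 0.2]
opening: 0.658
```

move_arm:
  targets:
    - [[0,0,0,0,0,0,0],[0,0,0,0,0,0,0],[0,0,0,0,0,0,0]]

```text
clock: 5.25
tool_pos: [0.4729, 0.3173, 0.0862]
eef_rot: [0.978, -0.209, 0.002, -0.002]
contact_force: [0.2, -0.4, -0.3]
opening: 0.389
```

```bash
python3 -c "
from h import *
pose()"
```

```text
t 5.25 pos [0.4729 0.3173 0.0862] yaw -24.12 fix tilt -0.0033 0.0053 F [ 0.2 -0.4 -0.3] op 0.389 q7 [-0.51  0.86 -0.27  1.86  0.47  0.48 -1.54]
```

move_arm:
  targets:
    - [[0,0,0,-0.001,0,-0.004,0],[0,0,0,0,0,0,0],[0,0,0,0,0,0,0],[0,0,0,0,0,0,0],[0,0,0,0,0,0,0]]

```text
clock: 5.75
tool_pos: [0.4717, 0.3173, 0.0819]
eef_rot: [0.978, -0.209, 0.002, -0.002]
contact_force: [-0.8, -0.2, -0.9]
opening: 0.158
```

move_arm:
  targets:
    - [[0,0,0,0,0,0,0],[0,0,0,0,0,0,0],[0,0,0,0,0,0.02,0],[0,0,0,0,0,0.02,0],[0,0,0,0,0,0.01,0]]

```text
clock: 6.25
tool_pos: [0.47, 0.3159, 0.1308]
eef_rot: [0.978, -0.209, 0.0, 0.0]
contact_force: [0.1, -0.4, -1.1]
opening: 0.156
```

```bash
python3 -c "
from h import *
pose()"
```

```text
t 6.25 pos [0.47   0.3159 0.1308] yaw -24.09 fix tilt 0.0007 0.0004 F [ 0.1 -0.4 -1.1] op 0.156 q7 [-0.49  0.79 -0.32  1.84  0.43  0.57 -1.5 ]
```

move_arm:
  targets:
    - [[0,0,0.06,0,0,0.045,0],[0,0,0.1,0,0,0.045,0],[0,0,0.12,0.01,-0.015,0.04,0],[0,0,0.12,0.012,-0.02,0.01,0],[0,0,0.12,0.012,-0.02,0,0]]

```text
clock: 6.75
tool_pos: [0.5011, 0.2627, 0.2763]
eef_rot: [0.998, 0.064, 0.001, 0.001]
contact_force: [-0.6, -0.3, -2.2]
opening: 0.154
```

move_arm:
  targets:
    - [[0,0,0.12,0.012,-0.02,0,0],[0,0,0.12,0.012,-0.02,0,0],[0,0,0.12,0.012,-0.02,0,0],[0,0,0.12,0.012,-0.02,0,0],[0,0,0.12,0.012,-0.02,0,0]]

```text
clock: 7.25
tool_pos: [0.5625, 0.1571, 0.2756]
eef_rot: [0.93, 0.368, 0.001, 0.001]
contact_force: [-0.0, 0.8, -2.5]
opening: 0.159
```

```bash
python3 -c "
from h import *
pose()"
```

```text
t 7.25 pos [0.5625 0.1571 0.2756] yaw 43.14 fix tilt 0.0018 0.0031 F [-0.   0.8 -2.5] op 0.159 q7 [ 0.08  0.7  -0.78  1.65  0.56  1.03 -0.12]
```

move_arm:
  targets:
    - [[0,0,0.1,0.014,-0.02,0,0],[0,0,0.1,0.014,-0.02,0,0],[0,0,0.1,0.014,-0.02,-0.01,0],[0,0,0,0,0,0,0],[0,0,0,0,0,0,0]]

```text
clock: 7.75
tool_pos: [0.6062, 0.0878, 0.2614]
eef_rot: [0.863, 0.505, -0.002, 0.002]
contact_force: [-0.1, 0.2, -1.4]
opening: 0.159
```

```bash
python3 -c "
from h import *
pose()
s=r.snapshot('wrist'); save(s,'w2.png'); np.savez('w2.npz',K=s['K'],T=s['T'],f=s['frame'])
"
```

```text
t 7.75 pos [0.6062 0.0878 0.2614] yaw 60.61 fix tilt 0.0054 -0.0014 F [-0.1  0.2 -1.4] op 0.159 q7 [ 0.22  0.77 -0.85  1.57  0.64  1.1   0.27]
```

View pics/w2.png

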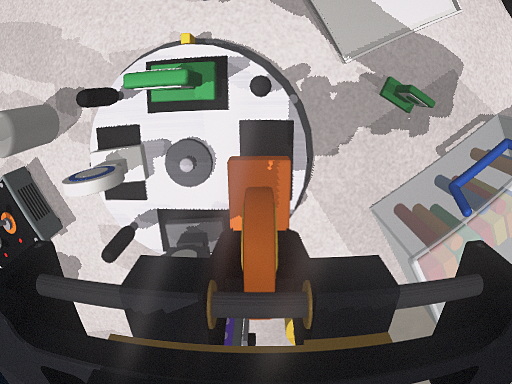

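```bash
python3 -c "
from h import *
s=dict(np.load('w2.npz'))
a=watz(s,(121,240),.047);b=watz(s,(121,293),.047);h=watz(s,(86,260),.135);hub=watz(s,(162,187),.063);y=watz(s,(39,187),.045)
print(a.round(4),b.round(4),h.round(4),hub.round(4),y.round(4))
u=(b-a)[:2];print(np.linalg.norm(u),np.degrees(np.arctan2(u[1],u[0])))
n=u/np.linalg.norm(u);t=np.array([n[1],-n[0]]);print('pad c',(a+b)[:2]/2+.05*t,'from hub',hub[:2]+.095*n, 'angle y->hub',np.degrees(np.arctan2(*(hub-y)[[1,0]])))
e=[watz(s,p,.2) for p in [(157,229),(156,292)]];d=(e[1]-e[0])[:2];print('foot edge',np.round(e,3).tolist(),np.linalg.norm(d),np.degrees(np.arctan2(d[1],d[0])))
"
```

```text
[0.5508 0.0907 0.047 ] [0.5811 0.145  0.047 ] [0.5286 0.1304 0.135 ] [0.5598 0.0144 0.063 ] [0.4322 0.086  0.045 ]
0.06211484908388772 60.8329174779939
pad c [0.60958456 0.09347762] from hub [0.60606795 0.09730723] angle y->hub -29.316723290439935
foot edge [[0.561, 0.088, 0.2], [0.581, 0.126, 0.2]] 0.042548084256010255 61.614339242059934
```

move_arm:
  targets:
    - [[0.005,-0.001,0,0.003,0.005,-0.03,0],[0,0,0,0,0,-0.03,0],[0,0,0,0,0,-0.03,0],[0,0,0,0,0,-0.02,0],[0,0,0,0,0,0,0]]

```text
clock: 8.3
tool_pos: [0.6073, 0.0986, 0.1506]
eef_rot: [0.863, 0.506, 0.001, 0.0]
contact_force: [-0.9, -0.6, -1.7]
opening: 0.159
```

```bash
python3 -c "
from h import *
pose()"
```

```text
t 8.3 pos [0.6073 0.0986 0.1506] yaw 60.79 fix tilt -0.0008 0.0029 F [-0.9 -0.6 -1.7] op 0.159 q7 [ 0.17  0.9  -0.76  1.67  0.77  0.89  0.15]
```

move_arm:
  targets:
    - [[0,0,0,0.001,-0.005,-0.012,0],[0,0.003,0,0,-0.001,-0.006,0],[0,0,0,0,0,0,0]]

```text
clock: 8.6
tool_pos: [0.6089, 0.0947, 0.134]
eef_rot: [0.862, 0.507, 0.002, -0.0]
contact_force: [-0.3, 0.2, -1.0]
opening: 0.158
```

```bash
python3 -c "
from h import *
pose()"
```

```text
t 8.6 pos [0.6089 0.0947 0.134 ] yaw 60.89 fix tilt -0.0024 0.003 F [-0.3  0.2 -1. ] op 0.158 q7 [ 0.17  0.93 -0.75  1.68  0.79  0.87  0.14]
```

move_arm:
  targets:
    - [[-0.002,0.003,0,0,-0.001,-0.005,0],[0,0,0,0,0,-0.003,0],[0,0,0,0,0,-0.002,0],[0,0,0,0,0,0,0]]

```text
clock: 9.0
tool_pos: [0.6104, 0.094, 0.1253]
eef_rot: [0.862, 0.506, 0.002, 0.0]
contact_force: [-0.5, 0.0, -1.9]
opening: 0.157
```

```bash
python3 -c "
from h import *
pose()"
```

```text
t 9.0 pos [0.6104 0.094  0.1253] yaw 60.82 fix tilt -0.0014 0.0035 F [-0.5  0.  -1.9] op 0.157 q7 [ 0.17  0.94 -0.74  1.68  0.81  0.86  0.13]
```

No contact yet; a touch lower.

move_arm:
  targets:
    - [[0,0,0,-0.001,-0.001,-0.002,0],[0,0,0,0,0,-0.002,0],[0,0,0,0,0,0,0]]

```text
clock: 9.3
tool_pos: [0.6111, 0.0938, 0.1256]
eef_rot: [0.863, 0.506, 0.004, 0.001]
contact_force: [0.1, 0.7, -1.6]
opening: 0.159
```

```bash
python3 -c "
from h import *
pose()"
```

```text
t 9.3 pos [0.6111 0.0938 0.1256] yaw 60.77 fix tilt -0.0019 0.0087 F [ 0.1  0.7 -1.6] op 0.159 q7 [ 0.17  0.94 -0.74  1.68  0.81  0.85  0.13]
```

move_arm:
  targets:
    - [[-0.002,0.009,0,-0.002,-0.001,-0.003,0],[0,0,0,0,0,-0.002,0],[0,0,0,0,0,0,0]]

```text
clock: 9.6
tool_pos: [0.6115, 0.0939, 0.1254]
eef_rot: [0.863, 0.506, 0.003, 0.001]
contact_force: [0.4, -1.4, -2.2]
opening: 0.156
```

```bash
python3 -c "
from h import *
pose()"
```

```text
t 9.6 pos [0.6115 0.0939 0.1254] yaw 60.74 fix tilt -0.0008 0.0063 F [ 0.4 -1.4 -2.2] op 0.156 q7 [ 0.16  0.94 -0.74  1.68  0.81  0.85  0.13]
```

move_arm:
  targets:
    - [[0,0,0,-0.003,0,-0.006,0],[0,0,0,-0.002,0,-0.004,0]]

```text
clock: 9.8
tool_pos: [0.6124, 0.0941, 0.1226]
eef_rot: [0.863, 0.505, 0.009, 0.005]
contact_force: [-4.0, -3.9, 26.9]
opening: 0.16
```

```bash
python3 -c "
from h import *
pose()
s=r.snapshot('scene');save(s,'s2.png');a=s['frame'][130:300,180:380];cv2.imwrite('pics/s2c.png',cv2.cvtColor(cv2.resize(a,(706,600),interpolation=cv2.INTER_CUBIC),cv2.COLOR_RGB2BGR))"
```

```text
t 9.8 pos [0.6124 0.0941 0.1226] yaw 60.63 fix tilt 0.0001 0.0207 F [-4.  -3.9 26.9] op 0.16 q7 [ 0.16  0.94 -0.73  1.69  0.83  0.83  0.11]
```

View pics/s2c.png

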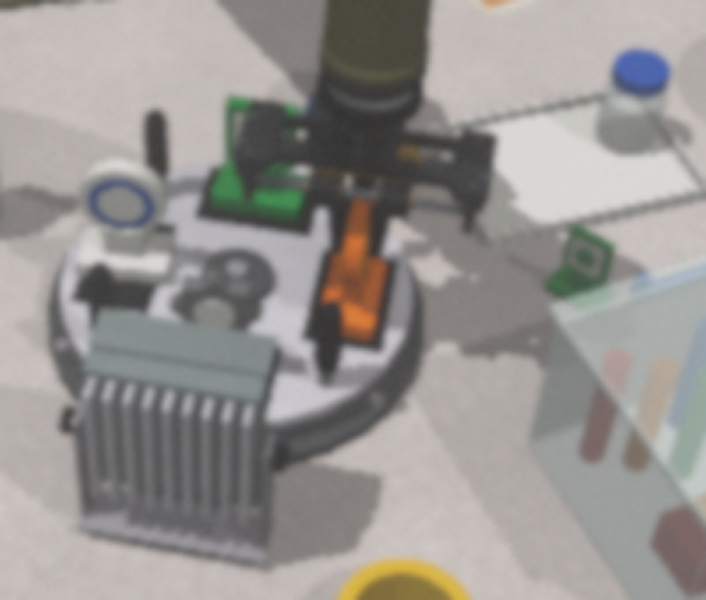

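move_arm:
  targets:
    - [[0,0.02,0,-0.003,0,0.003,0],[0,0,0,-0.001,0,0,0]]

```text
clock: 10.05
tool_pos: [0.609, 0.0939, 0.1268]
eef_rot: [0.863, 0.505, 0.001, 0.001]
contact_force: [0.2, -0.6, -1.6]
opening: 0.158
```

```bash
python3 -c "
from h import *
pose()"
```

```text
t 10.05 pos [0.609  0.0939 0.1268] yaw 60.6 fix tilt 0.0002 0.0027 F [ 0.2 -0.6 -1.6] op 0.158 q7 [ 0.16  0.93 -0.74  1.68  0.8   0.86  0.13]
```

move_arm:
  targets:
    - [[0,0.003,0,-0.0005,0,-0.002,0],[0,0,0,0,0,0,0.6],[0,0,0,0,0,0,0.6],[0,0,0,0,0,0,0.6],[0,0,0,0,0,0,0.6]]

```text
clock: 10.55
tool_pos: [0.6073, 0.094, 0.122]
eef_rot: [0.863, 0.505, -0.001, -0.001]
contact_force: [-0.4, -0.8, 0.4]
opening: 0.498
```

move_arm:
  targets:
    - [[0,0,0,0,0,0,0.6],[0,0,0,0,0,0.02,0.6],[0,0,0,0,0,0.035,0.6],[0,0,0,0,0,0.045,0.6],[0,0,0,0,0,0.045,0.6]]

```text
clock: 11.05
tool_pos: [0.6026, 0.0917, 0.2642]
eef_rot: [0.863, 0.505, -0.009, -0.003]
contact_force: [1.4, 0.1, 0.4]
opening: 0.6
```

```bash
python3 -c "
from h import *
pose()
s=r.snapshot('wrist');save(s,'w3.png');np.savez('w3.npz',K=s['K'],T=s['T'],f=s['frame'])"
```

```text
t 11.05 pos [0.6026 0.0917 0.2642] yaw 60.73 fix tilt 0.0039 -0.0182 F [1.4 0.1 0.4] op 0.6 q7 [ 0.22  0.78 -0.86  1.56  0.62  1.12  0.28]
```

View pics/w3.png

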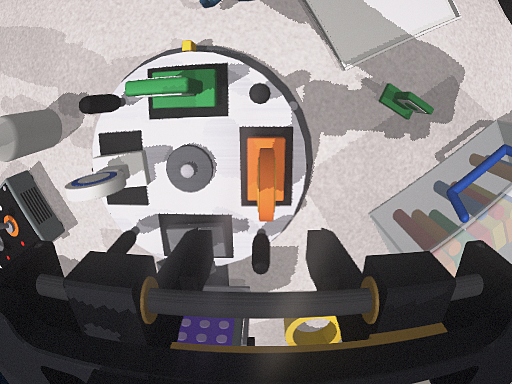

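move_arm:
  targets:
    - [[0.004,-0.018,-0.085,-0.025,-0.025,0.01,0],[0,0,-0.085,-0.027,-0.026,0,0],[0,0,-0.085,-0.027,-0.026,0,0],[0,0,-0.085,-0.027,-0.026,0,0],[0,0,-0.085,-0.027,-0.026,0,0]]

```text
clock: 11.6
tool_pos: [0.4729, -0.0318, 0.2864]
eef_rot: [0.952, 0.307, 0.014, 0.002]
contact_force: [0.4, -1.1, 0.5]
opening: 0.17
```

move_arm:
  targets:
    - [[0,0,-0.085,-0.027,-0.026,-0.01,0],[0,0,0,0,0,0,0],[0,0,0,0,0,0,0]]

```text
clock: 11.9
tool_pos: [0.4406, -0.0629, 0.2761]
eef_rot: [0.965, 0.261, 0.012, 0.005]
contact_force: [0.6, 0.1, 0.1]
opening: 0.006
```

```bash
python3 -c "
from h import *
pose()"
```

```text
t 11.9 pos [ 0.4406 -0.0629  0.2761] yaw 30.29 fix tilt 0.0032 0.0259 F [0.6 0.1 0.1] op 0.006 q7 [ 0.57  0.5  -0.8   2.05  0.52  0.77 -0.02]
```

move_arm:
  targets:
    - [[0.003,0.025,0,0.001,0,-0.04,0],[0,0,0,0,0,-0.04,0],[0,0,0,0,0,-0.02,0],[0,0,0,0,0,0,0]]

```text
clock: 12.3
tool_pos: [0.448, -0.0592, 0.1747]
eef_rot: [0.965, 0.264, 0.006, 0.0]
contact_force: [0.4, -0.5, 0.6]
opening: 0.003
```

```bash
python3 -c "
from h import *
pose()"
```

```text
t 12.3 pos [ 0.448  -0.0592  0.1747] yaw 30.56 fix tilt -0.003 0.011 F [ 0.4 -0.5  0.6] op 0.003 q7 [ 0.42  0.66 -0.62  2.14  0.75  0.55 -0.22]
```

move_arm:
  targets:
    - [[-0.003,0.011,0,-0.006,-0.003,-0.02,0],[0,0,0,-0.002,0,-0.02,0],[0,0,0,-0.001,0,-0.015,0],[0,0,0,0,0,0,0]]

```text
clock: 12.7
tool_pos: [0.4457, -0.0581, 0.121]
eef_rot: [0.964, 0.266, 0.005, -0.0]
contact_force: [-0.8, -0.5, 0.1]
opening: 0.005
```

```bash
python3 -c "
from h import *
pose()"
```

```text
t 12.7 pos [ 0.4457 -0.0581  0.121 ] yaw 30.91 fix tilt -0.0029 0.0102 F [-0.8 -0.5  0.1] op 0.005 q7 [ 0.32  0.74 -0.47  2.19  0.91  0.4  -0.37]
```

move_arm:
  targets:
    - [[-0.003,0.01,-0.087,-0.0055,0.01,0,0],[0,0,-0.087,-0.0045,0.0105,0,0],[0,0,-0.087,-0.0035,0.011,0,0],[0,0,-0.087,-0.0025,0.011,0,0]]

```text
clock: 13.1
tool_pos: [0.4325, -0.0202, 0.1243]
eef_rot: [0.996, 0.086, 0.0, 0.006]
contact_force: [-0.7, -4.8, -3.5]
opening: 0.008
```

```bash
cat >> h.py <<'E'
def arc():
    pose(); d=r.get_state()['tool_pos'][:2]-[.559,.010]; print('r',np.hypot(*d).round(4),'phi',np.degrees(np.arctan2(d[1],d[0]))%360)
E
python3 -c "
from h import *
arc()"
```

```text
t 13.1 pos [ 0.4325 -0.0202  0.1243] yaw 9.83 fix tilt 0.0116 0.0014 F [-0.7 -4.8 -3.5] op 0.008 q7 [ 0.14  0.71 -0.34  2.24  0.81  0.32 -0.73]
r 0.13 phi 193.42033878563325
```

move_arm:
  targets:
    - [[0.01,0,-0.087,-0.002,0.0115,-0.003,0],[0,0,-0.087,-0.001,0.0115,-0.001,0],[0,0,-0.087,0,0.0115,-0.001,0],[0,0,-0.087,0.001,0.0115,-0.001,0]]

```text
clock: 13.5
tool_pos: [0.4289, 0.019, 0.1226]
eef_rot: [0.995, -0.099, -0.002, 0.009]
contact_force: [-2.9, -5.7, 1.3]
opening: 0.006
```

```bash
python3 -c "
from h import *
arc()"
```

```text
t 13.5 pos [0.4289 0.019  0.1226] yaw -11.42 fix tilt 0.0182 -0.0064 F [-2.9 -5.7  1.3] op 0.006 q7 [-0.02  0.71 -0.23  2.24  0.66  0.27 -1.04]
r 0.1304 phi 176.05943246074696
```

move_arm:
  targets:
    - [[0.018,-0.006,-0.08,0.002,0.012,-0.002,0],[0,0,-0.08,0.003,0.0115,-0.001,0],[0,0,-0.08,0.004,0.011,-0.001,0],[0,0,-0.08,0.0045,0.011,-0.001,0]]

```text
clock: 13.9
tool_pos: [0.4384, 0.0612, 0.1218]
eef_rot: [0.964, -0.265, -0.005, 0.006]
contact_force: [-0.7, -3.8, 1.0]
opening: 0.006
```

```bash
python3 -c "
from h import *
arc()"
```

```text
t 13.9 pos [0.4384 0.0612 0.1218] yaw -30.71 fix tilt 0.0085 -0.012 F [-0.7 -3.8  1. ] op 0.006 q7 [-0.13  0.71 -0.19  2.2   0.48  0.28 -1.27]
r 0.1311 phi 157.00550292676473
```

move_arm:
  targets:
    - [[0.008,-0.012,-0.08,0.006,0.0105,-0.001,0],[0,0,-0.08,0.0065,0.01,0,0],[0,0,-0.05,0.006,0.008,0,0]]

```text
clock: 14.2
tool_pos: [0.4539, 0.09, 0.1235]
eef_rot: [0.93, -0.368, -0.004, 0.002]
contact_force: [-1.7, -2.3, -1.9]
opening: 0.009
```

```bash
python3 -c "
from h import *
arc()"
```

```text
t 14.2 pos [0.4539 0.09   0.1235] yaw -43.25 fix tilt 0.0017 -0.0085 F [-1.7 -2.3 -1.9] op 0.009 q7 [-0.19  0.72 -0.16  2.15  0.36  0.31 -1.41]
r 0.1321 phi 142.69740330444017
```

move_arm:
  targets:
    - [[0,0,0,-0.006,-0.002,0.01,0],[0,0,0,-0.004,0.002,0.04,0],[0,0,0,0,0,0.045,0],[0,0,0,0,0,0.045,0],[0,0,0,0,0,0.03,0]]

```text
clock: 14.7
tool_pos: [0.4406, 0.094, 0.3032]
eef_rot: [0.932, -0.362, -0.005, 0.0]
contact_force: [0.4, -0.1, -0.6]
opening: 0.007
```

```bash
python3 -c "
from h import *
arc()"
```

```text
t 14.7 pos [0.4406 0.094  0.3032] yaw -42.39 fix tilt -0.0038 -0.0101 F [ 0.4 -0.1 -0.6] op 0.007 q7 [-0.06  0.4  -0.36  1.98  0.19  0.8  -1.26]
r 0.1452 phi 144.64010531152383
```

move_arm:
  targets:
    - [[-0.004,-0.01,0.082,-0.001,-0.045,0,0],[0,0,0.082,-0.002,-0.045,0,0],[0,0,0.082,-0.002,-0.045,0,0],[0,0,0.082,-0.002,-0.045,0,0],[0,0,0.082,-0.002,-0.045,0,0]]

```text
clock: 15.2
tool_pos: [0.4326, -0.1267, 0.3185]
eef_rot: [0.99, -0.141, 0.011, -0.008]
contact_force: [1.6, 0.2, 0.3]
opening: 0.006
```

move_arm:
  targets:
    - [[0,0,0.082,-0.002,-0.046,-0.005,0],[0,0,0.082,-0.002,-0.046,-0.005,0],[0,0,0.082,-0.002,-0.046,-0.005,0],[0,0,0.082,-0.002,-0.046,-0.005,0],[0,0,0,0,0,0,0]]

```text
clock: 15.7
tool_pos: [0.4191, -0.3231, 0.307]
eef_rot: [0.999, 0.032, 0.015, -0.006]
contact_force: [-0.1, 0.9, -1.1]
opening: 0.002
```

```bash
python3 -c "
from h import *
pose()
s=r.snapshot('scene');save(s,'s3.png');a=s['frame'][110:310,70:390];cv2.imwrite('pics/s3c.png',cv2.cvtColor(cv2.resize(a,(800,500),interpolation=cv2.INTER_CUBIC),cv2.COLOR_RGB2BGR))
s=r.snapshot('top');save(s,'t3.png');a=s['frame'][110:250,200:400];cv2.imwrite('pics/t3c.png',cv2.cvtColor(cv2.resize(a,(800,560),interpolation=cv2.INTER_CUBIC),cv2.COLOR_RGB2BGR))
w=r.snapshot('wrist');save(w,'w4.png');np.savez('w4.npz',K=w['K'],T=w['T'],f=w['frame'])"
```

```text
t 15.7 pos [ 0.4191 -0.3231  0.307 ] yaw 3.62 fix tilt -0.0136 0.029 F [-0.1  0.9 -1.1] op 0.002 q7 [ 0.93  0.52 -0.55  1.78  0.31  0.91  0.32]
```

View pics/s3c.png

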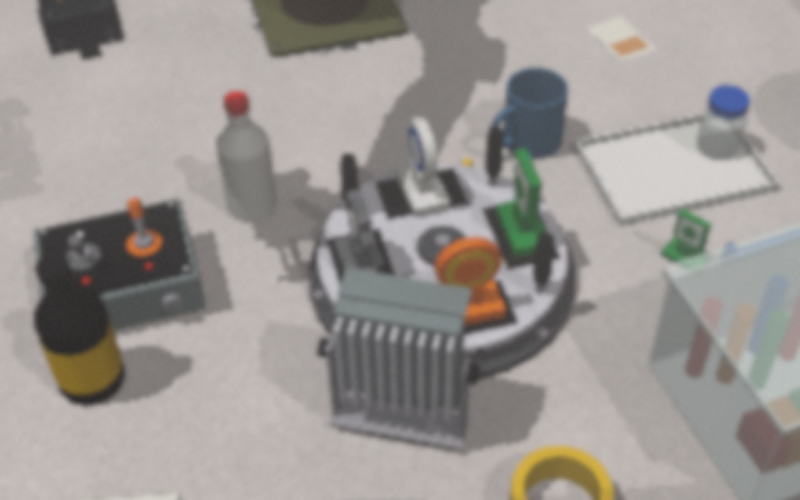

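View pics/w4.png

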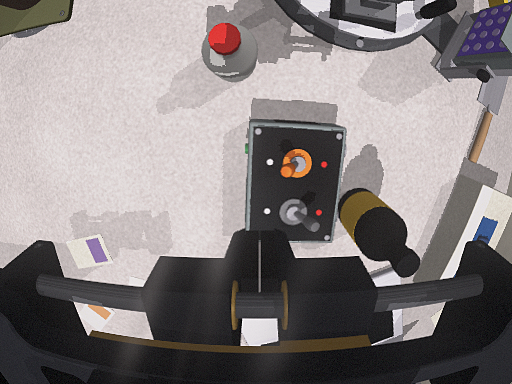

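```bash
python3 -c "
from h import *
s=dict(np.load('w4.npz'))
for n,p,z in [('tip',(171,287),.112),('collar',(163,298),.07),('white',(162,270),.068),('red',(165,324),.068),('white2',(211,267),.068),('red2',(212,319),.068),('fantip',(226,314),.112),('resin cap',(262,405),.19),('resin body',(212,372),.13),('wash cap',(39,225),.175)]: print(n,watz(s,p,z).round(3))
"
```

```text
tip [ 0.459 -0.318  0.112]
collar [ 0.478 -0.317  0.07 ]
white [ 0.442 -0.318  0.068]
red [ 0.514 -0.317  0.068]
white2 [ 0.443 -0.386  0.068]
red2 [ 0.516 -0.384  0.068]
fantip [ 0.5   -0.386  0.112]
resin cap [ 0.592 -0.393  0.19 ]
resin body [ 0.566 -0.358  0.13 ]
wash cap [ 0.385 -0.185  0.175]
```

move_arm:
  targets:
    - [[-0.01,0.025,-0.03,0.001,0.006,-0.03,0],[0,0,0,0,0,-0.03,0],[0,0,0,0,0,-0.03,0],[0,0,0,0,0,0,0],[0,0,0,0,0,0,0]]

```text
clock: 16.35
tool_pos: [0.4274, -0.298, 0.2227]
eef_rot: [1.0, 0.03, 0.007, -0.003]
contact_force: [0.4, -0.0, 0.5]
opening: 0.007
```

move_arm:
  targets:
    - [[0,0,0,0,0,0,0],[0,0,0,0,0,0,0],[0,0,0,0,0,0,0],[0,0,0,0,0,0,0],[0,0,0,0,0,0,0]]

```text
clock: 16.85
tool_pos: [0.4303, -0.2976, 0.2283]
eef_rot: [0.999, 0.031, 0.011, -0.0]
contact_force: [0.5, -0.9, -0.9]
opening: 0.002
```

move_arm:
  targets:
    - [[0,0,0,0,0,0,0],[0,0,0,0,0,0,0],[0,0,0,0,0,0,0],[0,0,0,0,0,0,0],[0,0,0,0,0,0,0]]

```text
clock: 17.35
tool_pos: [0.4301, -0.2981, 0.2283]
eef_rot: [0.999, 0.03, 0.011, -0.0]
contact_force: [-0.0, 0.9, 0.2]
opening: 0.006
```

```bash
python3 -c "
from h import *
pose()
s=r.snapshot('top');save(s,'t4.png');a=s['frame'][100:250,190:390];b=cv2.imread('pics/t3.png')[100:250,190:390]
cv2.imwrite('pics/t4c.png',np.hstack([cv2.resize(b[:,:110],None,fx=3.6,fy=3.6),cv2.resize(cv2.cvtColor(a,cv2.COLOR_RGB2BGR)[:,:110],None,fx=3.6,fy=3.6)]))"
```

```text
t 17.35 pos [ 0.4301 -0.2981  0.2283] yaw 3.47 fix tilt -0.0015 0.0224 F [-0.   0.9  0.2] op 0.006 q7 [ 0.82  0.61 -0.48  1.9   0.4   0.7   0.17]
```

View pics/t4c.png

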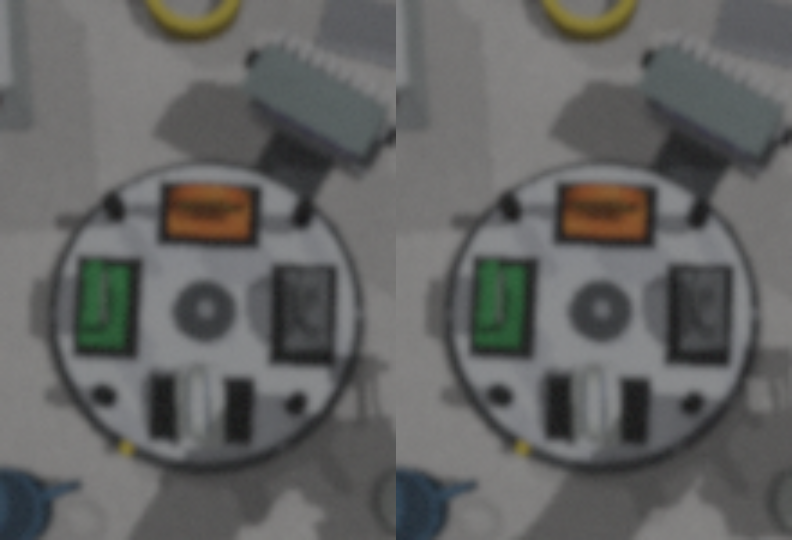

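```bash
cat >> h.py <<'E'
def tabang(f):
    hsv=cv2.cvtColor(f,cv2.COLOR_RGB2HSV)
    o=[]
    for lo,hi in [((5,110,50),(22,255,255)),((45,80,40),(80,255,255))]:
        m=cv2.inRange(hsv,lo,hi); m[:,:200]=0;m[:,300:]=0;m[:130]=0;m[250:]=0; ys,xs=np.nonzero(m); o.append((len(xs),xs.mean().round(2),ys.mean().round(2)))
    return o
E
python3 -c "
from h import *
for n in ('t3','t4'): print(tabang(cv2.cvtColor(cv2.imread('pics/%s.png'%n),cv2.COLOR_BGR2RGB)))
s=r.snapshot('top')
# predicted foot-centre pixel vs turn
for a in (55,60,65,70,80,90):
    t=np.radians(60.85-a); g=np.radians(150.85-a); print(a,proj(s,[.559+.095*np.cos(t),.010+.095*np.sin(t),.07]).round(1)[::-1],proj(s,[.559+.095*np.cos(g),.010+.095*np.sin(g),.07]).round(1)[::-1])
"
```

```text
[(334, np.float64(247.79), np.float64(158.94)), (277, np.float64(218.53), np.float64(184.72))]
[(334, np.float64(247.79), np.float64(158.92)), (270, np.float64(218.55), np.float64(184.74))]
55 [244.4 159.3] [219.1 188.9]
60 [246.8 159.2] [219.  186.5]
65 [249.2 159.3] [219.1 184.1]
70 [251.6 159.6] [219.5 181.7]
80 [256.2 160.8] [220.8 177.1]
90 [260.6 162.8] [222.9 172.7]
```

move_arm:
  targets:
    - [[0,0.02,-0.069,0.001,0.03,0.04,0],[0,0,-0.069,0.001,0.046,0.01,0],[0,0,-0.069,0.001,0.046,0,0],[0,0,-0.069,0.001,0.046,0,0],[0,0,-0.069,0.001,0.046,0,0]]

```text
clock: 17.95
tool_pos: [0.4344, -0.085, 0.2789]
eef_rot: [0.988, -0.157, 0.002, -0.001]
contact_force: [-0.2, 0.9, -0.2]
opening: 0.008
```

move_arm:
  targets:
    - [[0,0,-0.069,0.001,0.046,0,0],[0,0,-0.069,0.001,0.046,0,0],[0,0,-0.069,0.001,0.046,0,0],[0,0,0,0,0.01,0,0],[0,0,0,0,0,0,0]]

```text
clock: 18.45
tool_pos: [0.4368, 0.0768, 0.2801]
eef_rot: [0.967, -0.256, 0.004, -0.003]
contact_force: [0.1, -0.8, -0.3]
opening: 0.008
```

```bash
python3 -c "
from h import *
arc()
s=r.snapshot('top');print(tabang(s['frame']))"
```

```text
t 18.45 pos [0.4368 0.0768 0.2801] yaw -29.72 fix tilt -0.0034 0.0085 F [ 0.1 -0.8 -0.3] op 0.008 q7 [-0.04  0.42 -0.35  2.05  0.22  0.7  -1.04]
r 0.1392 phi 151.32703795435395
[(335, np.float64(247.76), np.float64(158.94)), (178, np.float64(218.66), np.float64(180.86))]
```

move_arm:
  targets:
    - [[-0.003,0.008,0,0,-0.004,-0.04,0],[0,0,0,0,0,-0.04,0],[0,0,0,0,0,-0.02,0],[0,0,0,0,0,0,0]]

```text
clock: 18.9
tool_pos: [0.4391, 0.0638, 0.1784]
eef_rot: [0.965, -0.262, 0.003, 0.0]
contact_force: [0.1, 0.8, -0.4]
opening: 0.008
```

```bash
python3 -c "
from h import *
arc()"
```

```text
t 18.9 pos [0.4391 0.0638 0.1784] yaw -30.41 fix tilt 0.0021 0.0052 F [ 0.1  0.8 -0.4] op 0.008 q7 [-0.1   0.6  -0.24  2.17  0.35  0.41 -1.15]
r 0.1314 phi 155.8162897079011
```

move_arm:
  targets:
    - [[0,0,0,-0.001,0.008,-0.005,0],[0,0,0,-0.001,0.002,-0.02,0],[0,0,0,-0.001,0.001,-0.02,0],[0,0,0,0,0.001,-0.012,0],[0,0,0,0,0,0,0]]

```text
clock: 19.4
tool_pos: [0.4403, 0.0736, 0.1235]
eef_rot: [0.964, -0.267, 0.007, -0.002]
contact_force: [0.5, 0.5, 0.0]
opening: 0.001
```

```bash
python3 -c "
from h import *
arc()"
```

```text
t 19.4 pos [0.4403 0.0736 0.1235] yaw -30.92 fix tilt 0.0006 0.0147 F [0.5 0.5 0. ] op 0.001 q7 [-0.19  0.71 -0.13  2.22  0.4   0.23 -1.22]
r 0.1346 phi 151.82308637684957
```

move_arm:
  targets:
    - [[0,0.014,-0.087,0.0065,0.0095,-0.002,0],[0,0,-0.087,0.0075,0.009,0,0],[0,0,-0.087,0.008,0.0085,0,0],[0,0,-0.087,0.0085,0.008,0,0]]

```text
clock: 19.8
tool_pos: [0.4689, 0.1061, 0.1253]
eef_rot: [0.899, -0.437, -0.002, 0.003]
contact_force: [0.4, -0.2, -0.8]
opening: 0.009
```

```bash
python3 -c "
from h import *
arc()"
```

```text
t 19.8 pos [0.4689 0.1061 0.1253] yaw -51.88 fix tilt 0.0034 -0.0054 F [ 0.4 -0.2 -0.8] op 0.009 q7 [-0.26  0.72 -0.1   2.1   0.21  0.33 -1.43]
r 0.1317 phi 133.1551795844109
```

```bash
python3 -c "
from h import *
s=r.snapshot('top');print(tabang(s['frame']))
s=r.snapshot('top');print(tabang(s['frame']))"
```

```text
[(337, np.float64(251.32), np.float64(159.17)), (253, np.float64(219.77), np.float64(179.91))]
[(334, np.float64(252.22), np.float64(159.33)), (256, np.float64(219.9), np.float64(179.31))]
```

move_arm:
  targets:
    - [[0,0,-0.08,0.009,0.0075,-0.001,0],[0,0,-0.08,0.0095,0.0065,-0.001,0]]

```text
clock: 20.1
tool_pos: [0.4882, 0.1195, 0.1253]
eef_rot: [0.862, -0.507, -0.001, 0.002]
contact_force: [-1.8, -0.4, 0.3]
opening: 0.007
```

```bash
python3 -c "
from h import *
arc()
s=r.snapshot('top');print(tabang(s['frame']))"
```

```text
t 20.1 pos [0.4882 0.1195 0.1253] yaw -60.91 fix tilt 0.0024 -0.0028 F [-1.8 -0.4  0.3] op 0.007 q7 [-0.29  0.74 -0.07  2.04  0.13  0.37 -1.53]
r 0.1304 phi 122.88651395083185
[(342, np.float64(255.38), np.float64(161.28)), (277, np.float64(220.67), np.float64(176.15))]
```

move_arm:
  targets:
    - [[0,0,0,-0.004,-0.001,0,0],[0,0,0,0,0,0,0],[0,0,0,0,0,0,0]]

```text
clock: 20.45
tool_pos: [0.486, 0.1189, 0.127]
eef_rot: [0.863, -0.505, 0.001, -0.001]
contact_force: [-0.1, 1.0, -0.5]
opening: 0.002
```

```bash
python3 -c "
from h import *
arc()
s=r.snapshot('top');print(tabang(s['frame']))"
```

```text
t 20.45 pos [0.486  0.1189 0.127 ] yaw -60.68 fix tilt 0.0001 0.0027 F [-0.1  1.  -0.5] op 0.002 q7 [-0.29  0.73 -0.07  2.05  0.13  0.36 -1.53]
r 0.1311 phi 123.8199978711157
[(336, np.float64(257.24), np.float64(161.75)), (285, np.float64(220.99), np.float64(174.7))]
```

move_arm:
  targets:
    - [[0,0,0,0,0,0,0],[0,0,0,0,0,0,0],[0,0,0,0,0,0,0],[0,0,0,0,0,0,0]]

```text
clock: 20.9
tool_pos: [0.4855, 0.1182, 0.1271]
eef_rot: [0.863, -0.505, 0.001, -0.0]
contact_force: [0.3, 0.8, -0.2]
opening: 0.006
```

```bash
python3 -c "
from h import *
arc()
s=r.snapshot('top');print(tabang(s['frame']))"
```

```text
t 20.9 pos [0.4855 0.1182 0.1271] yaw -60.64 fix tilt 0.0004 0.0021 F [ 0.3  0.8 -0.2] op 0.006 q7 [-0.29  0.73 -0.07  2.05  0.14  0.36 -1.53]
r 0.1308 phi 124.19269605251638
[(337, np.float64(257.09), np.float64(161.88)), (280, np.float64(221.02), np.float64(174.81))]
```

```bash
cat >> h.py <<'E'
def hang(s,frame,use=(0,1,2,3)):
    g=cv2.GaussianBlur(cv2.cvtColor(frame,cv2.COLOR_RGB2GRAY),(5,5),0).astype(np.float32)
    A=np.arange(-45,45,.5); sc=np.zeros(len(A)); each=[]
    for k in use:
        v=[]
        for a in A:
            t=np.radians(-29.15+45+90*k-a); w=0
            for z in (.12,.135):
                p=proj(s,[.559+.125*np.cos(t),.010+.125*np.sin(t),z]); w+=cv2.getRectSubPix(g,(1,1),(float(p[1]),float(p[0])))[0,0]
            v.append(w/2)
        v=np.array(v); w=np.clip(v.min()+20-v,0,None); i=v.argmin(); n=np.abs(A-A[i])<8; each.append((k,round(float((w*A)[n].sum()/w[n].sum()),1),int(v.min())))
    return each
E
python3 -c "
from h import *
s=r.snapshot('top');save(s,'t5.png')
for n in ('top0','t4','t5'): print(n,hang(s,cv2.cvtColor(cv2.imread('pics/%s.png'%n),cv2.COLOR_BGR2RGB)))"
```

```text
top0 [(0, -0.3, 33), (1, 0.2, 38), (2, 0.5, 47), (3, -0.8, 37)]
t4 [(0, -27.9, 37), (1, -27.0, 45), (2, 0.0, 39), (3, -28.3, 36)]
t5 [(0, -6.6, 36), (1, -31.2, 32), (2, 20.0, 52), (3, -6.9, 39)]
```

move_arm:
  targets:
    - [[0,0,-0.04,0.006,0.004,0,0],[0,0,-0.04,0.005,0.003,0,0],[0,0,-0.04,0.005,0.003,0,0],[0,0,0,0,0,0,0]]

```text
clock: 21.4
tool_pos: [0.5023, 0.1288, 0.1269]
eef_rot: [0.828, -0.56, 0.001, 0.0]
contact_force: [0.4, 0.6, 0.1]
opening: 0.003
```

```bash
python3 -c "
from h import *
arc()
s=r.snapshot('top');print(hang(s,s['frame'],(0,3)),tabang(s['frame']))"
```

```text
t 21.4 pos [0.5023 0.1288 0.1269] yaw -68.15 fix tilt 0.0014 0.0003 F [0.4 0.6 0.1] op 0.003 q7 [-0.32  0.75 -0.04  2.    0.08  0.4  -1.61]
r 0.1316 phi 115.51653178499829
[(0, -1.9, 36), (3, -2.2, 39)] [(335, np.float64(258.98), np.float64(162.82)), (275, np.float64(222.05), np.float64(172.51))]
```

move_arm:
  targets:
    - [[0,0,0,0,0,0,0],[0,0,0,0,0,0,0],[0,0,0,0,0,0,0]]

```text
clock: 21.75
tool_pos: [0.5021, 0.1289, 0.1268]
eef_rot: [0.829, -0.56, 0.0, 0.0]
contact_force: [-0.1, 0.5, 0.4]
opening: 0.005
```

```bash
python3 -c "
from h import *
arc()
s=r.snapshot('top');print(hang(s,s['frame'],(0,3)),tabang(s['frame']))"
```

```text
t 21.75 pos [0.5021 0.1289 0.1268] yaw -68.05 fix tilt 0.0011 0.0004 F [-0.1  0.5  0.4] op 0.005 q7 [-0.32  0.75 -0.04  2.    0.08  0.4  -1.6 ]
r 0.1318 phi 115.57936242715377
[(0, -2.0, 36), (3, -2.3, 39)] [(334, np.float64(259.2), np.float64(162.41)), (266, np.float64(221.97), np.float64(172.5))]
```

move_arm:
  targets:
    - [[0,0,-0.02,0.003,0.0015,0,0],[0,0,0,0.001,0,0,0],[0,0,0,0,0,0,0]]

```text
clock: 22.1
tool_pos: [0.506, 0.1303, 0.1268]
eef_rot: [0.823, -0.569, 0.0, 0.001]
contact_force: [-0.5, -0.3, 0.9]
opening: 0.009
```

```bash
python3 -c "
from h import *
arc()
s=r.snapshot('top');print(hang(s,s['frame'],(0,3)),tabang(s['frame']))"
```

```text
t 22.1 pos [0.506  0.1303 0.1268] yaw -69.31 fix tilt 0.0013 -0.0004 F [-0.5 -0.3  0.9] op 0.009 q7 [-0.32  0.75 -0.04  1.98  0.07  0.41 -1.62]
r 0.1315 phi 113.79717256543016
[(0, -1.1, 36), (3, -1.6, 41)] [(334, np.float64(259.22), np.float64(163.25)), (264, np.float64(222.18), np.float64(172.0))]
```

move_arm:
  targets:
    - [[0,0,0,-0.008,-0.002,0.01,0],[0,0,0,0,0,0.04,0],[0,0,0,0,0,0.045,0],[0,0,0,0,0,0.045,0],[0,0,0.06,-0.005,-0.02,0.02,0]]

```text
clock: 22.65
tool_pos: [0.4879, 0.1094, 0.2914]
eef_rot: [0.841, -0.541, -0.002, 0.003]
contact_force: [1.2, 0.2, 0.8]
opening: 0.002
```

move_arm:
  targets:
    - [[0,0,0.12,-0.007,-0.042,0,0],[0,0,0.12,-0.007,-0.042,0,0],[0,0,0.12,-0.007,-0.042,0,0],[0,0,0.12,-0.007,-0.042,0,0],[0,0,0.12,-0.007,-0.042,0,0]]

```text
clock: 23.15
tool_pos: [0.451, -0.1021, 0.2995]
eef_rot: [0.968, -0.251, 0.004, -0.002]
contact_force: [0.7, -0.2, 0.4]
opening: 0.004
```

move_arm:
  targets:
    - [[0,0,0.12,-0.007,-0.042,0,0],[0,0,0.12,-0.007,-0.042,0,0],[0,0,0.12,-0.007,-0.042,0,0],[0,0,0.12,-0.007,-0.042,0,0],[0,0,0.12,-0.007,-0.042,0,0]]

```text
clock: 23.65
tool_pos: [0.4095, -0.3197, 0.303]
eef_rot: [0.998, 0.06, 0.005, -0.001]
contact_force: [1.4, 0.8, 1.1]
opening: 0.005
```

```bash
python3 -c "
from h import *
pose()
s=r.snapshot('top');print(hang(s,s['frame']),tabang(s['frame']));save(s,'t6.png')"
```

```text
t 23.65 pos [ 0.4095 -0.3197  0.303 ] yaw 6.84 fix tilt -0.0032 0.0091 F [1.4 0.8 1.1] op 0.005 q7 [ 0.86  0.5  -0.44  1.81  0.26  0.88  0.43]
[(0, -1.2, 37), (1, -0.3, 41), (2, -0.9, 39), (3, -1.6, 39)] [(329, np.float64(259.75), np.float64(161.96)), (265, np.float64(222.26), np.float64(172.4))]
```

move_arm:
  targets:
    - [[-0.003,0.009,-0.09,0.005,-0.002,-0.03,0],[0,0,0,0,-0.003,-0.03,0],[0,0,0,0,-0.003,-0.03,0],[0,0,0,0,0,-0.02,0],[0,0,0,0,0,0,0]]

```text
clock: 24.2
tool_pos: [0.4068, -0.3422, 0.1925]
eef_rot: [1.0, 0.003, -0.0, 0.006]
contact_force: [-0.8, 0.6, -0.5]
opening: 0.003
```

```bash
python3 -c "
from h import *
pose()"
```

```text
t 24.2 pos [ 0.4068 -0.3422  0.1925] yaw 0.33 fix tilt 0.0129 -0.0002 F [-0.8  0.6 -0.5] op 0.003 q7 [ 0.8   0.66 -0.32  1.91  0.36  0.62  0.26]
```

move_arm:
  targets:
    - [[0.013,0,0.01,0.011,0.027,-0.01,0],[0,0,0,0,0,-0.03,0],[0,0,0,0,0,-0.02,0],[0,0,0,0,0,0,0]]

```text
clock: 24.6
tool_pos: [0.4199, -0.3146, 0.1366]
eef_rot: [1.0, 0.007, 0.003, 0.002]
contact_force: [-1.2, 0.5, 0.7]
opening: 0.004
```

```bash
python3 -c "
from h import *
pose()"
```

```text
t 24.6 pos [ 0.4199 -0.3146  0.1366] yaw 0.82 fix tilt 0.0045 0.0059 F [-1.2  0.5  0.7] op 0.004 q7 [ 0.72  0.74 -0.26  1.97  0.4   0.47  0.17]
```

move_arm:
  targets:
    - [[0.004,0.006,0,0,0,-0.018,0],[0,0,0,0,0,-0.012,0],[0,0,0,0,0,0,0]]

```text
clock: 24.9
tool_pos: [0.4218, -0.3158, 0.1105]
eef_rot: [1.0, 0.007, 0.002, 0.002]
contact_force: [-0.1, 0.5, 0.1]
opening: 0.003
```

```bash
python3 -c "
from h import *
pose()"
```

```text
t 24.9 pos [ 0.4218 -0.3158  0.1105] yaw 0.78 fix tilt 0.0048 0.0049 F [-0.1  0.5  0.1] op 0.003 q7 [ 0.7   0.79 -0.23  1.98  0.42  0.42  0.15]
```

move_arm:
  targets:
    - [[0.004,0.004,0,0.01,0,-0.004,0],[0,0,0,0.01,0,-0.001,0],[0,0,0,0.01,0,0,0],[0,0,0,0.008,0,0,0]]

```text
clock: 25.3
tool_pos: [0.4551, -0.3174, 0.1084]
eef_rot: [1.0, 0.004, -0.006, 0.001]
contact_force: [-2.0, -0.6, 2.7]
opening: 0.008
```

```bash
python3 -c "
from h import *
pose()"
```

```text
t 25.3 pos [ 0.4551 -0.3174  0.1084] yaw 0.51 fix tilt 0.0021 -0.0126 F [-2.  -0.6  2.7] op 0.008 q7 [ 0.67  0.82 -0.25  1.88  0.4   0.5   0.15]
```

move_arm:
  targets:
    - [[0.002,-0.012,0,0.008,0,0,0],[0,0,0,0.007,0,0,0],[0,0,0,0.003,0,0,0]]

```text
clock: 25.6
tool_pos: [0.4749, -0.3173, 0.109]
eef_rot: [1.0, 0.004, -0.0, 0.0]
contact_force: [-6.0, -0.2, 4.3]
opening: 0.008
```

```bash
python3 -c "
from h import *
pose()"
```

```text
t 25.6 pos [ 0.4749 -0.3173  0.109 ] yaw 0.51 fix tilt 0.0 -0.0004 F [-6.  -0.2  4.3] op 0.008 q7 [ 0.66  0.83 -0.26  1.84  0.39  0.52  0.15]
```

move_arm:
  targets:
    - [[0,0,0,-0.02,0,0.005,0],[0,0,0,-0.01,0,0.03,0],[0,0,0,0,0,0.045,0],[0,0,0,-0.01,0.01,0.045,0],[0,0,0,-0.01,0.02,0.045,0]]

```text
clock: 26.1
tool_pos: [0.4276, -0.2871, 0.2782]
eef_rot: [1.0, 0.005, 0.001, -0.002]
contact_force: [-0.3, -0.5, 0.3]
opening: 0.005
```

```bash
python3 -c "
from h import *
pose()
w=r.snapshot('wrist');s=r.snapshot('top');print(hang(s,s['frame']))
c=r.snapshot('scene')
im=np.hstack([cv2.resize(w['frame'][80:330,150:400],(500,500)),np.zeros((500,1,3),np.uint8)])
bt=cv2.resize(s['frame'][110:240,190:300],(296,350));im2=cv2.resize(c['frame'][150:260,170:320],(299,219))
o=np.zeros((570,800,3),np.uint8);o[:500,:501]=im;o[:350,501:797]=bt;o[350:569,501:800]=im2
save({'frame':o},'fin.png')"
```

```text
t 26.1 pos [ 0.4276 -0.2871  0.2782] yaw 0.52 fix tilt -0.0044 0.0013 F [-0.3 -0.5  0.3] op 0.005 q7 [ 0.75  0.53 -0.39  1.85  0.26  0.82  0.24]
[(0, -1.2, 36), (1, -0.3, 41), (2, 25.1, 39), (3, -1.7, 38)]
```

View pics/fin.png

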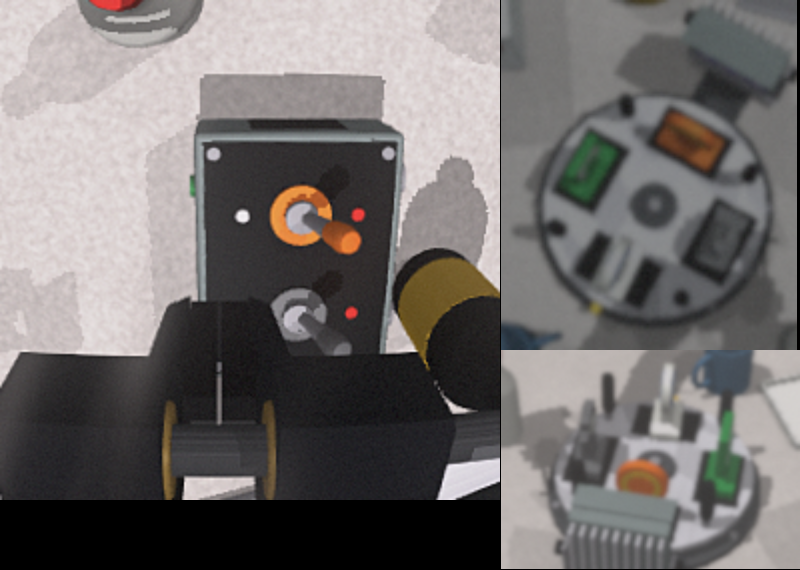

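```bash
python3 -c "
from h import *
print(r.finish_job())"
```

```text
the job is handed in; nothing more can be done
None
```

I handed the job in at about 26 s. The orange award is on the formerly empty pad, the table has been turned one stop clockwise so the award faces the lamp, and the lamp toggle was flipped to the red-dot side after that.

- **Award:** After release, the wrist picture showed it upright, centred on the pad to within a few mm and square to the rim. Pressing it onto the pad briefly read 27 N at the wrist.
- **Turntable:** The first push moved it only about 62°, and the spring did not pull it in from there, although it was past half way. I pushed the handle again in small steps until it read about 89°. It held there once I let go. The handle readings put it about 1° short of the full quarter turn, so I can't tell whether it is fully seated in its stop or just inside measuring error. It was never pushed past the stop or turned back.
- **Toggles:** The last wrist picture shows the lamp toggle leaning to the red dot and the fan toggle still on.
- **Other things:** The other three awards stand on their pads. The pictures show nothing else moved, and the arm is clear of everything.

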